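# Demould the ornament castings and weigh out an order

### The job

The castings have cured: take the UV lamp off the mould and stand it upright on the bare bench beside the mould, before you demould anything. Then lift the castings out of the mould and lay them in the scale's pan until its pointer stands in the green band, and lay all the castings that are left over in the blue tray, so that the mould is empty. Leave the spool, the tub of beads and the scissors where they are.

Things in the scene. Friction and masses are not known exactly. Their poses are not given: they have to be found in the camera images.
- mould: Aluminium gang mould, fixed: block 178 (x) x 241 (y) x 22 mm high with eight open cavities, 68 (x) x 44 (y) mm, 14 mm deep (floor 8 mm above the bench), centred at x = -41 and +41 mm, y = -85.5, -28.5, +28.5 and +85.5 mm. Some are empty. Origin: centre of its underside, z up.
- pan (a joint): Travel of the scale's pan, in m: 0 with the pan empty and up, growing as it sinks, stop at 0.065. The spring gives 80 N/m, so the pan sinks 12.3 mm for each 100 g. The red pointer stands in the green band on the index column from 0.0368 (300 g) to 0.0558 (455 g).
- scale: Spring scale, fixed: green foot 140 x 140 x 34 mm, a square steel pan above it, and at x = +106 mm (its far side) a white index plate 62 mm wide and 132 mm high, facing +x, with black marks every 50 g from 0 at 113 mm height, a green band 19 mm high and a red pointer carried by the pan. Origin: centre of its underside, z up.
- pan_floor (a point): Centre of the top of the pan's floor, 108 mm above the bench when empty; it sinks with the pan. The pan is square, 162 x 162 mm inside, its rim 4 mm thick and 13 mm above its floor. Axes as the scale's.
- tray: Loose blue plastic tray, open on top, 125 (x) x 170 (y) x 32 mm high outside, walls and floor 4 mm, 0.45 kg. Origin: centre of its underside, z up.
- lamp: UV curing lamp, loose, 0.35 kg: white flat panel 212 (x) x 60 (y) x 18 mm, its top 94 mm above the feet, on wire legs at both ends; the feet are 8 mm bars 112 mm long along y at x = -106 and +106 mm. It stands on the bench and bridges the mould along the mould's x. Grip it across the panel's 60 mm, from above. Origin: midway between the feet at bench height, x along the panel, z up.
- spool: Bystander: black spool, 72 mm across and 64 mm high, standing; origin at the centre of its underside.
- tub: Bystander: clear tub with red beads, 84 mm across and 85 mm high; origin at the centre of its underside.
- scissors: Bystander: scissors with orange handles, 160 mm long along x, lying flat; origin at the pivot, on the underside.
- casting1: Casting, ivory, 63 to 135 g (each differs; None if absent): a block 64 (x) x 40 (y) x 18 mm lying face down in a mould cavity, its back 4 mm above the mould's face, with a hanging lug in the middle of the back, 10 (x) x 24 (y) mm, from 18 to 42 mm above the origin. Pinch the lug across its 10 mm, from above. Origin: centre of the block's underside, z up through the lug.
- casting2: Casting, dark brown, 63 to 135 g (each differs; None if absent): a block 64 (x) x 40 (y) x 18 mm lying face down in a mould cavity, its back 4 mm above the mould's face, with a hanging lug in the middle of the back, 10 (x) x 24 (y) mm, from 18 to 42 mm above the origin. Pinch the lug across its 10 mm, from above. Origin: centre of the block's underside, z up through the lug.
- casting3: Casting, grey, 63 to 135 g (each differs; None if absent): a block 64 (x) x 40 (y) x 18 mm lying face down in a mould cavity, its back 4 mm above the mould's face, with a hanging lug in the middle of the back, 10 (x) x 24 (y) mm, from 18 to 42 mm above the origin. Pinch the lug across its 10 mm, from above. Origin: centre of the block's underside, z up through the lug.
- casting4: Casting, ivory, 63 to 135 g (each differs; None if absent): a block 64 (x) x 40 (y) x 18 mm lying face down in a mould cavity, its back 4 mm above the mould's face, with a hanging lug in the middle of the back, 10 (x) x 24 (y) mm, from 18 to 42 mm above the origin. Pinch the lug across its 10 mm, from above. Origin: centre of the block's underside, z up through the lug.
- casting5: Casting, amber, 63 to 135 g (each differs; None if absent): a block 64 (x) x 40 (y) x 18 mm lying face down in a mould cavity, its back 4 mm above the mould's face, with a hanging lug in the middle of the back, 10 (x) x 24 (y) mm, from 18 to 42 mm above the origin. Pinch the lug across its 10 mm, from above. Origin: centre of the block's underside, z up through the lug.
- casting6: Casting, grey, 63 to 135 g (each differs; None if absent): a block 64 (x) x 40 (y) x 18 mm lying face down in a mould cavity, its back 4 mm above the mould's face, with a hanging lug in the middle of the back, 10 (x) x 24 (y) mm, from 18 to 42 mm above the origin. Pinch the lug across its 10 mm, from above. Origin: centre of the block's underside, z up through the lug.
- casting7: Casting, ivory, 63 to 135 g (each differs; None if absent): a block 64 (x) x 40 (y) x 18 mm lying face down in a mould cavity, its back 4 mm above the mould's face, with a hanging lug in the middle of the back, 10 (x) x 24 (y) mm, from 18 to 42 mm above the origin. Pinch the lug across its 10 mm, from above. Origin: centre of the block's underside, z up through the lug.

How it is judged:
By the outcome, as a careful person would: the job done as asked, in the order asked, and still so for the second after the job is handed in, with the robot touching nothing.
Of casting1, casting2, casting3, casting4, casting5, casting6, casting7 only 5 to 7 are there at a start; the rules pass over those that are not, and their reading is None.
At some moment in a run one of tray, casting1, casting2, casting3, casting4, casting5, casting6, casting7 may be knocked a few centimetres aside while the robot is not near it.
Once in a run the grip may slacken for a moment while it holds something.
It also fails if it takes over 208 s, if anything falls off the work surface, if the arm or the gripper's body presses on something with over 40 N, if the wrist force passes 120 N, or if a joint passes its speed limit or range.

### The arm

A 6-joint arm with a two-finger parallel gripper is mounted at the origin on the work surface. World frame = base frame: x ahead of the robot, y to its left, z up, the work surface at z = 0. Lengths are in mm, angles in rad, forces in N, time in s.
With the tool pointing down it reaches from about 375 to 925 mm from the base axis. Payload 5.7 kg.
Tool frame: the origin (TCP) lies midway between the tips of the shut fingers; the grasp point (between the pads) lies 19 mm behind it; z points along the fingers, y is the line along which they close (so a half turn about z gives the same grasp; the last joint's range is limited). The gripper opens to 88 mm and grips with 3 to 60 N. Pads are 20 mm wide; open, the fingers measure 115 mm over their backs; the gripper's body (75 mm by 178 mm) begins 61 mm behind the grasp point.
Start: joints at [1.21, 0.359, 1.51, -0, 1.272, -0.115], TCP at [145.993, 581.935, 222.623] pointing down, gripper open.
Joint ranges: [-2.97, 2.97], [-1.01, 2.36], [0.21, 2.38], [-0.96, 4.11], [0.2, 2.71], [-2.98, 2.98]. Speed limits (rad/s): [2.39, 2.39, 3.14, 3.14, 3.14, 3.14].

### API

Orientations are given as a rotation vector (axis times angle).
In Python, from plant import r gives the robot as it stands.
- The arm moves only by the shell command python3 -m pendant 'ROWS' [FORCE]. ROWS is JSON, one flat list of numbers, 7 for each row, row after row: the shift along the world's x, y, z scaled (see below), then the turn, a rotation vector about the world's x, y, z scaled (see below), then the opening, from -1 (shut) to 1 (fully open). A call has 1 to 12 rows; each row is the pose to reach, as a shift and turn from the pose commanded when the call began, turning the shorter way round; what a row does not reach only later rows make up. The controller multiplies each number of a shift by 300 mm and each number of a turn by 180 degrees. A row lasts 1/8 s, in which the tool goes at most 62.5 mm and 10.7 degrees, less where a joint would pass 70% of its speed; a pose out of reach is approached as far as the arm can. A call with a number of a shift or a turn outside -1 to 1 is refused whole. A call with a gripper value outside its range is refused whole. The fingers move at their own pace and stop on an object; FORCE is the grip in N (left out, the last holds). Time passes only in rows, so rows that repeat a pose let the fingers close. It gives the time, the measured TCP pose, the force, the opening and the grip force at its end, in the units of the state.
- r.state(): the state, without advancing time (a new reading comes with each control period).
- r.snapshot(name): name is "scene" or "top"; returns the picture (420x560x3 uint8, blue, green, red); there is no depth.
- r.camera_info(name): a dict with "K" (3x3 intrinsics, pixels), "view" (4x4, takes a point from world to camera coordinates). Camera axes: x right, y up, looking along -z (the intrinsics and any distortion apply to the point x, -y, -z); pixel columns grow to the right and rows downward; lengths in mm; the calibration is good to about 2 mm. A picture is of the moment at which its call begins. camera_info takes no time and is no camera call.
- r.close_job(): hands the job in; it is judged then, once.
The state is a dict: "t": time; "joint_positions": joint angles; "joint_velocities": joint speeds; "tau": joint torques, N m; "position": TCP position; "ee_rot": TCP orientation; "force": force on the tool from outside, world axes, zero at the start; "torque": the same for the moment, N m; "width": finger opening in mm; "grasp_force": force on a finger pad.
Only numpy, scipy, OpenCV 4.12 (cv2) and the standard library are available. Lean on these libraries where they do the work, as an engineer would, in place of code of your own. Each camera call takes 0.05 s, during which the arm holds its last target. There are 200 camera calls.

## Working session

There is one attempt and no reset: what is moved stays moved. The work goes in short steps, Python scripts to look and compute and a shell command to move; the robot and the scene stay as the last step left them, time stands still between calls to the robot, and variables do not carry over. Pictures are saved under pics/ and viewed, at most 14 in all, crops included, and the job is handed in when it is done.

```bash
ls; mkdir -p pics; python3 - <<'E'
from plant import r
import cv2,numpy as np
for n in("scene","top"):
    cv2.imwrite(f"pics/{n}0.png",r.snapshot(n)); c=r.camera_info(n); print(n,c)
s=r.state();print(s)
E
```

```text
pics
scene {'K': array([[465.7514315 ,   0.        , 287.47212424],
       [  0.        , 465.7514315 , 210.65553289],
       [  0.        ,   0.        ,   1.        ]]), 'view': array([[-7.62309604e-01,  6.47184348e-01,  6.04044933e-03,
         4.96177843e+02],
       [-4.36427159e-01, -5.20908699e-01,  7.33611247e-01,
         2.29564610e+02],
       [ 4.77928240e-01,  5.56602684e-01,  6.79542530e-01,
        -1.22555394e+03],
       [ 0.00000000e+00,  0.00000000e+00,  0.00000000e+00,
         1.00000000e+00]])}
top {'K': array([[517.09930626,   0.        , 273.88294388],
       [  0.        , 517.09930626, 214.26544188],
       [  0.        ,   0.        ,   1.        ]]), 'view': array([[ 9.49981502e-02, -9.95475105e-01,  2.16024602e-03,
        -5.20690635e+01],
       [ 9.74837624e-01,  9.34678817e-02,  2.02374311e-01,
        -6.45367870e+02],
       [-2.01660502e-01, -1.71192961e-02,  9.79305862e-01,
        -9.95267455e+02],
       [ 0.00000000e+00,  0.00000000e+00,  0.00000000e+00,
         1.00000000e+00]])}
{'t': 0.1, 'joint_positions': array([ 1.20987842e+00,  3.59433598e-01,  1.51131614e+00, -3.52683478e-05,
        1.27250847e+00, -1.15095464e-01]), 'joint_velocities': array([-1.79889482e-03, -9.45239283e-06, -1.89388615e-03, -2.99259859e-04,
        1.34642678e-03, -1.54930547e-03]), 'tau': array([ 2.49394825e-04, -5.16357958e+01, -2.71408170e+01,  6.74849865e-02,
        2.77461286e-02, -5.90835089e-05]), 'position': array([145.80763293, 581.36949638, 221.89635495]), 'ee_rot': array([-3.85105023e-01, -3.11753599e+00,  2.55468563e-03]), 'force': array([ 0.28750101, -0.25125839,  0.21998324]), 'torque': array([ 0.00425177, -0.0108518 ,  0.02230514]), 'grasp_force': 0.0, 'width': 87.65905458937507}
```

View pics/scene0.png

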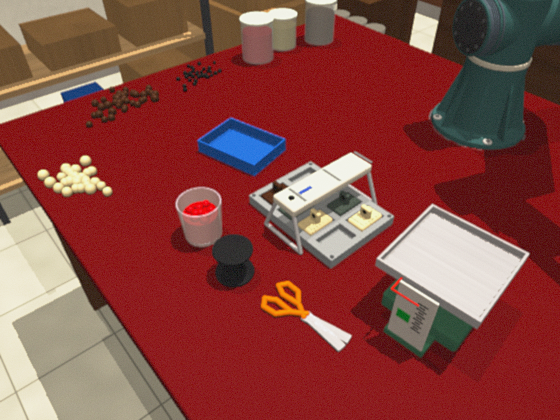

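View pics/top0.png

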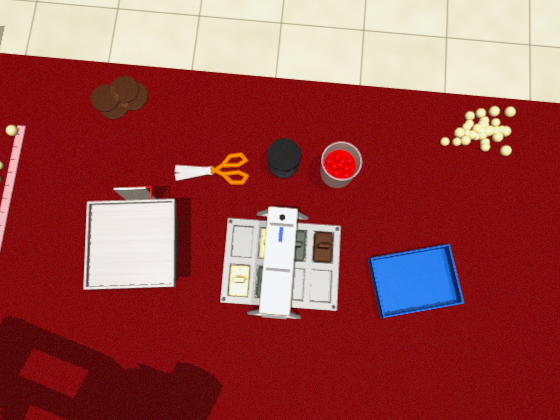

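The scene shows the lamp bridging the mould, the scale to its left with the pan at about (130,244) in top, and the blue tray at (416,281). Spool, tub and scissors lie beyond the mould. In the top view the mould corners are near (229,219), (341,226), (338,310) and (221,303). The lamp panel runs from (283,207) to (276,318).

```bash
cat > h.py <<'E'
import numpy as np,cv2
from plant import r
def w(n,px,z):
    c=r.camera_info(n);V=c["view"];px=np.atleast_2d(px).astype(float)
    d=np.c_[px,np.ones(len(px))]@np.linalg.inv(c["K"]).T; d=d*[1,-1,-1]@V[:3,:3]
    o=-V[:3,:3].T@V[:3,3]; return (o+d*((z-o[2])/d[:,2])[:,None])[:,:2]
def p(n,P):
    c=r.camera_info(n);V=c["view"];q=(np.atleast_2d(P)@V[:3,:3].T+V[:3,3])*[1,-1,-1]@c["K"].T
    return q[:,:2]/q[:,2:]
def rect(pts):
    (c,s,a)=cv2.minAreaRect(np.float32(pts)); return np.round(c,1),np.round(s,1),round(a,1)
def blob(m):
    n,l,s,_=cv2.connectedComponentsWithStats(m.astype(np.uint8)); i=1+np.argmax(s[1:,4]); return l==i
def hull(n,m,z):
    return w(n,np.argwhere(m)[:,::-1],z)
E
python3 - <<'E'
from h import *
im=cv2.imread("pics/top0.png");hs=cv2.cvtColor(im,cv2.COLOR_BGR2HSV);H,S,V=cv2.split(hs)
sel=np.zeros(H.shape,bool)
def roi(x0,y0,x1,y1):
    m=np.zeros(H.shape,bool);m[y0:y1,x0:x1]=1;return m
tray=blob((H>100)&(H<130)&(S>120)&(V>60)&roi(350,220,500,340));print("tray",rect(hull("top",tray,32)))
lamp=blob((S<40)&(V>225)&roi(250,195,310,330));print("lamp",rect(hull("top",lamp,94)),lamp.sum())
gr=blob((S<60)&(V>90)&roi(205,200,360,330));print("mould?",rect(hull("top",gr,22)))
print("mould corners",w("top",[(229,219),(341,226),(338,310),(221,303)],22).round())
pan=blob((S<60)&(V>90)&roi(60,198,182,300));print("pan",rect(hull("top",pan,121)))
print("spool,tub,sciss",w("top",[(284,148)],64).round(),w("top",[(341,160)],85).round(),w("top",[(175,180),(248,155),(248,183),(210,171)],5).round())
b=im[190:330,205:495];cv2.imwrite("pics/c1.png",cv2.resize(b,None,fx=2.7,fy=2.7,interpolation=cv2.INTER_CUBIC))
E
```

```text
tray (array([ 544. , -293.6]), array([125.3, 175.5]), 15.4)
lamp (array([552. ,  -7.7]), array([209.4,  57.5]), 0.7) 2831
mould? (array([557.8, -14.1]), array([234.2, 241.9]), 1.4)
mould corners [[ 637.  105.]
 [ 645. -134.]
 [ 468. -140.]
 [ 460.  101.]]
pan (array([555.4, 279.4]), array([174.8, 171.5]), 7.3)
spool,tub,sciss [[792.   2.]] [[ 770. -118.]] [[716. 235.]
 [789.  81.]
 [724.  74.]
 [744. 161.]]
```

View pics/c1.png

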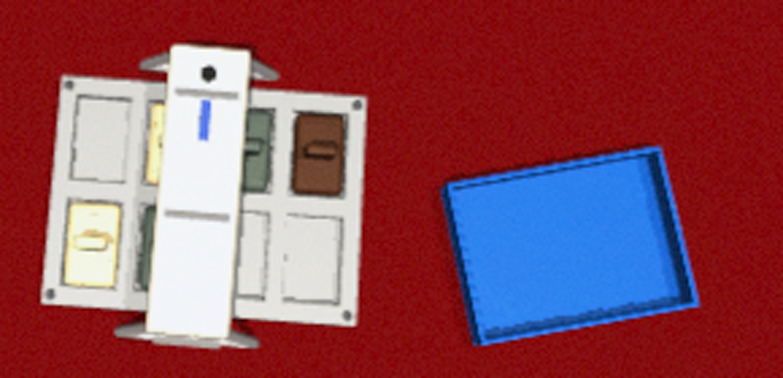

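Enlarged, the mould holds 5 castings: ivory (x−,+85.5), ivory (x+,+28.5), dark grey (x−,+28.5), grey (x+,−28.5) and brown (x+,−85.5). The mould is at about (552.5,−17), yaw 1.9°, and the lamp at (552,−8). The strip at x<460 in front of the mould is bare.

```bash
python3 -m pendant '[0.1,-0.15,0,0,0,0.03,1, 0.2,-0.3,0,0,0,0.05,1, 0.3,-0.45,0,0,0,0.082,1, 0.4,-0.6,0,0,0,0.082,1, 0.5,-0.75,0,0,0,0.082,1, 0.6,-0.85,0,0,0,0.082,1, 0.67,-0.97,0,0,0,0.082,1, 0.67,-0.97,0,0,0,0.082,1]'
python3 - <<'E'
from h import *
from scipy.optimize import least_squares
def fit(px,a,b,z):
    q=w("top",px,z)
    def f(v):
        c,s=np.cos(v[2]),np.sin(v[2]);R=np.array([[c,-s],[s,c]])
        return (np.array([[a,b],[a,-b],[-a,-b],[-a,b]])/2@R.T+v[:2]-q).ravel()
    o=least_squares(f,[*q.mean(0),0]);print(o.x[:2].round(1),np.degrees(o.x[2]).round(2),o.fun.round(1))
L=lambda x,y:(205+x/2.7,190+y/2.7)
fit([(88,201),(174,199),(175,287),(84,289)],170,170,121)
fit([L(444,186),L(660,147),L(698,306),L(477,346)],125,170,32)
fit([L(64,76),L(367,97),L(355,326),L(41,304)],178,241,22)
fit([L(171,44),L(251,50),L(232,341),L(146,333)],212,60,94)
E
```

```text
t: 1.1
position: [347.9, 288.9, 222.4]
ee_rot: [0.012, -3.141, 0.001]
force: [0.1, 0.0, -0.1]
width: 87.5
grasp_force: 0.0
[553.2 277.8] 7.24 [-1.   0.3  0.5 -1.8  0.9  1.5 -0.5 -0.1]
[ 542.6 -295.5] 15.36 [ 1.5 -0.   0.2  1.3 -1.1  0.1 -0.5 -1.4]
[552.7 -15.7] 1.27 [ 0.2  1.1 -0.5  0.  -0.3 -0.8  0.7 -0.3]
[551.5  -9.9] 0.98 [ 0.1  0.2  0.  -0.3  0.3  0.8 -0.5 -0.7]
```

```bash
python3 -m pendant '[0.14,-0.2,0,0,0,0,1, 0.28,-0.4,0,0,0,0,1, 0.42,-0.6,0,0,0,0,1, 0.55,-0.8,-0.05,0,0,0,1, 0.683,-1,-0.1,0,0,0,1, 0.683,-1,-0.2,0,0,0,1, 0.683,-1,-0.3,0,0,0,1, 0.683,-1,-0.4,0,0,0,1, 0.683,-1,-0.47,0,0,0,1, 0.683,-1,-0.519,0,0,0,1, 0.683,-1,-0.519,0,0,0,1]'
python3 -m pendant '[0,0,0,0,0,0,-0.2, 0,0,0,0,0,0,-0.2, 0,0,0,0,0,0,-0.2, 0,0,0,0,0,0,-0.2, 0,0,0,0,0,0,-0.2, 0,0,0,0,0,0,-0.2]' 35
```

```text
t: 2.48
position: [551.1, -8.2, 66.0]
ee_rot: [0.02, -3.139, -0.001]
force: [-0.3, -0.1, 0.1]
width: 87.9
grasp_force: 0.0
t: 3.22
position: [552.4, -9.0, 67.6]
ee_rot: [-0.018, 3.14, 0.0]
force: [0.2, 1.6, 6.4]
width: 59.5
grasp_force: 35.0
```

```bash
python3 -m pendant '[0,0,0.05,0,0,0,-0.2, 0,0,0.12,0,0,0,-0.2, 0,0,0.2,0,0,0,-0.2, 0,0,0.283,0,0,0,-0.2, -0.07,-0.03,0.283,0,0,-0.05,-0.2, -0.14,-0.06,0.283,0,0,-0.1,-0.2, -0.21,-0.09,0.283,0,0,-0.15,-0.2, -0.28,-0.12,0.283,0,0,-0.2,-0.2, -0.35,-0.15,0.283,0,0,-0.25,-0.2, -0.42,-0.18,0.283,0,0,-0.3,-0.2, -0.49,-0.21,0.283,0,0,-0.35,-0.2, -0.556,-0.237,0.283,0,0,-0.4,-0.2]'
python3 -m pendant '[0,0,0,0,0,-0.05,-0.2, 0,0,0,0,0,-0.1,-0.2, 0,0,0,0,0,-0.1,-0.2, 0,0,0,0,0,-0.1,-0.2]'
python3 -c "
from h import *
cv2.imwrite('pics/t1.png',r.snapshot('top'))"
```

```text
t: 4.72
position: [384.0, -80.4, 152.2]
ee_rot: [-1.838, -2.548, 0.001]
force: [0.4, -0.6, -2.6]
width: 59.8
grasp_force: 35.0
t: 5.22
position: [385.0, -80.2, 152.0]
ee_rot: [2.205, 2.238, -0.0]
force: [0.3, -0.1, -3.1]
width: 60.0
grasp_force: 35.0
```

View pics/t1.png

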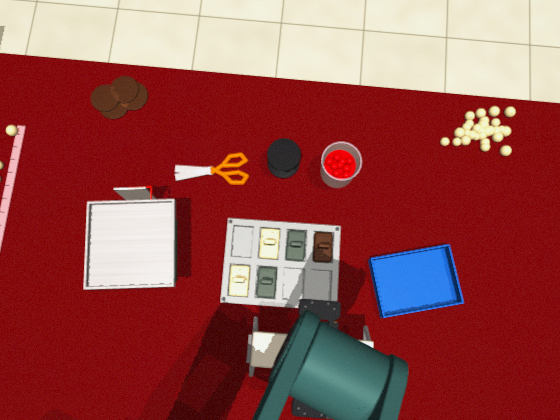

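The lamp is held level at about (320,350), clear of the mould, and five castings are visible in the cavities, as read before.

```bash
python3 -m pendant '[0,0,-0.08,0,0,0,-0.2, 0,0,-0.16,0,0,0,-0.2, 0,0,-0.23,0,0,0,-0.2, 0,0,-0.26,0,0,0,-0.2, 0,0,-0.273,0,0,0,-0.2, 0,0,-0.282,0,0,0,-0.2, 0,0,-0.282,0,0,0,-0.2]'
```

```text
t: 6.15
position: [385.6, -80.4, 67.7]
ee_rot: [2.207, 2.234, 0.001]
force: [0.4, -0.4, -2.8]
width: 59.4
grasp_force: 35.0
```

```bash
python3 -m pendant '[0,0,-0.005,0,0,0,-0.2, 0,0,-0.005,0,0,0,-0.2, 0,0,-0.005,0,0,0,0,0,0,-0.005,0,0,0,0.4,0,0,-0.005,0,0,0,1,0,0,-0.005,0,0,0,1,0,0,-0.005,0,0,0,1, 0,0,0.1,0,0,0,1, 0,0,0.25,0,0,0,1, 0,0,0.4,0,0,0,1, 0,0,0.4,0,0,0,1]'
python3 -c "
from h import *
cv2.imwrite('pics/s1.png',r.snapshot('scene'))"
```

```text
t: 7.52
position: [387.5, -81.1, 190.0]
ee_rot: [2.204, 2.23, 0.004]
force: [1.0, -0.7, -0.1]
width: 87.7
grasp_force: 0.0
```

View pics/s1.png

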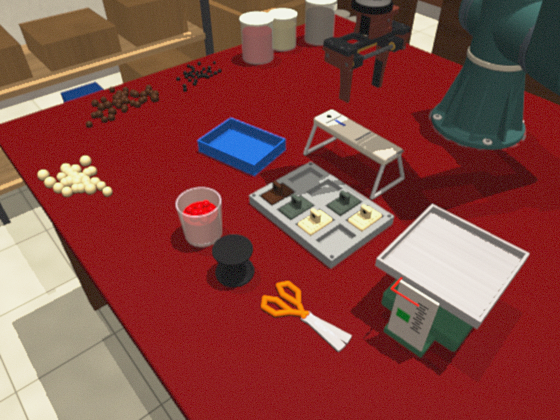

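The lamp stands upright in front of the mould, at about (355,140) in the scene view. I'll check the nominal lug positions by overlaying them on the picture.

```bash
python3 - <<'E'
from h import *
im=r.snapshot("top");F=6
big=cv2.resize(im[210:315,215:348],None,fx=F,fy=F,interpolation=cv2.INTER_CUBIC)
a=np.radians(1.3);R=np.array([[np.cos(a),-np.sin(a)],[np.sin(a),np.cos(a)]])
for n,c in dict(A=(-41,85.5),B=(41,28.5),C=(-41,28.5),D=(41,-28.5),E=(41,-85.5)).items():
    o=R@c+[552.7,-15.7];print(n,o.round(1))
    for z,dx,dy in((50,5,12),(26,32,20)):
        P=[[*(o+R@[sx*dx,sy*dy]),z] for sx,sy in((1,1),(1,-1),(-1,-1),(-1,1))]
        q=((p("top",P)-[215,210]+.5)*F).astype(int);cv2.polylines(big,[q],True,(0,0,255) if z==50 else (0,200,0),1)
cv2.imwrite("pics/c2.png",big)
E
```

```text
A [509.8  68.8]
B [593.   13.7]
C [511.1  11.9]
D [594.3 -43.3]
E [ 595.6 -100.2]
```

View pics/c2.png

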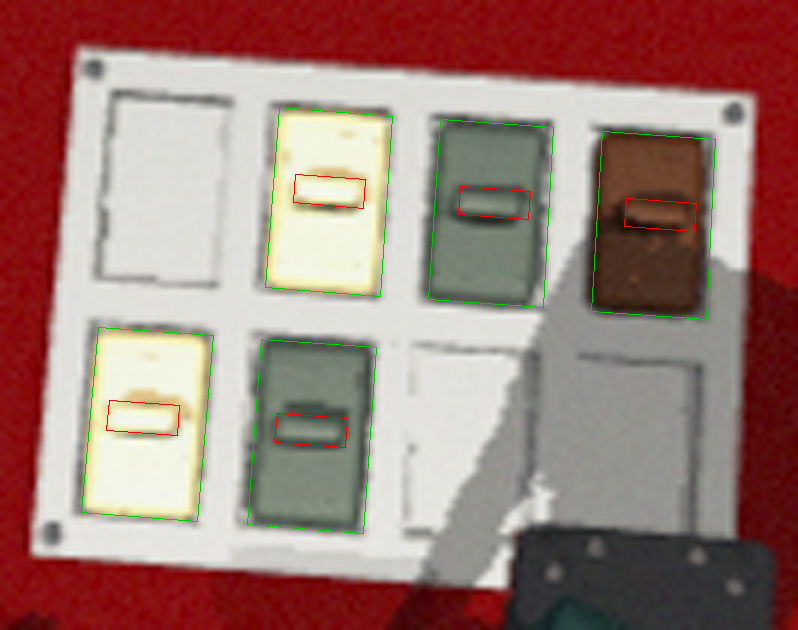

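```bash
python3 -m pendant '[0.1,0.12,0,0,0,0.003,0, 0.2,0.24,0,0,0,0.003,-0.1, 0.3,0.36,0,0,0,0.003,-0.1, 0.417,0.497,0,0,0,0.003,-0.1, 0.417,0.497,-0.1,0,0,0.003,-0.1, 0.417,0.497,-0.2,0,0,0.003,-0.1, 0.417,0.497,-0.32,0,0,0.003,-0.1, 0.417,0.497,-0.42,0,0,0.003,-0.1, 0.417,0.497,-0.48,0,0,0.003,-0.1, 0.417,0.497,-0.524,0,0,0.003,-0.1, 0.417,0.497,-0.524,0,0,0.003,-0.1]'
python3 -m pendant '[0,0,0,0,0,0,-1, 0,0,0,0,0,0,-1, 0,0,0,0,0,0,-1, 0,0,0,0,0,0,-1]' 30
```

```text
t: 9.0
position: [508.8, 68.9, 28.5]
ee_rot: [-2.196, -2.243, 0.004]
force: [-1.1, 0.1, 0.4]
width: 39.4
grasp_force: 0.0
t: 9.5
position: [510.5, 69.0, 30.6]
ee_rot: [2.197, 2.245, 0.001]
force: [-0.3, -0.7, 3.7]
width: 9.8
grasp_force: 30.0
```

```bash
python3 -m pendant '[0,0,0.03,0,0,0,-1, 0,0,0.08,0,0,0,-1, 0,0,0.2,0,0,0,-1, 0,0,0.33,0,0,0,-1, 0,0,0.47,0,0,0,-1, 0,0,0.6,0,0,0,-1, 0,0,0.6,0,0,0,-1, 0,0,0.6,0,0,0,-1]'
python3 -m pendant '[0,0.13,0,0,0,0.01,-1, 0,0.26,0,0,0,0.02,-1, 0,0.39,0,0,0,0.033,-1, 0,0.52,0,0,0,0.033,-1, 0.01,0.65,0,0,0,0.033,-1, 0.01,0.78,0,0,0,0.033,-1, 0.01,0.78,-0.1,0,0,0.033,-1, 0.01,0.78,-0.18,0,0,0.033,-1, 0.01,0.78,-0.23,0,0,0.033,-1, 0.01,0.78,-0.255,0,0,0.033,-1, 0.01,0.78,-0.255,0,0,0.033,-1]'
```

```text
t: 10.5
position: [509.5, 68.9, 209.9]
ee_rot: [-2.198, -2.245, 0.001]
force: [-0.9, -0.1, -0.9]
width: 9.4
grasp_force: 30.0
t: 11.88
position: [513.0, 302.7, 133.0]
ee_rot: [-2.078, -2.355, 0.002]
force: [0.1, 0.2, -1.5]
width: 9.8
grasp_force: 30.0
```

```bash
python3 -m pendant '[0,0,-0.01,0,0,0,-1, 0,0,-0.02,0,0,0,-1, 0,0,-0.03,0,0,0,-1, 0,0,-0.03,0,0,0,-0.6,0,0,-0.03,0,0,0,-0.4, 0,0,-0.03,0,0,0,-0.4, 0,0,0.05,0,0,0,-0.4, 0,0,0.15,0,0,0,-0.4, 0,0,0.255,0,0,0,-0.4, 0,0,0.255,0,0,0,-0.4]'
python3 -c "
from h import *
cv2.imwrite('pics/s2.png',r.snapshot('scene'));cv2.imwrite('pics/t2.png',r.snapshot('top'))"
```

```text
t: 13.12
position: [515.0, 303.8, 212.7]
ee_rot: [2.077, 2.354, 0.008]
force: [0.2, -0.3, 0.2]
width: 26.6
grasp_force: 0.0
```

View pics/s2.png

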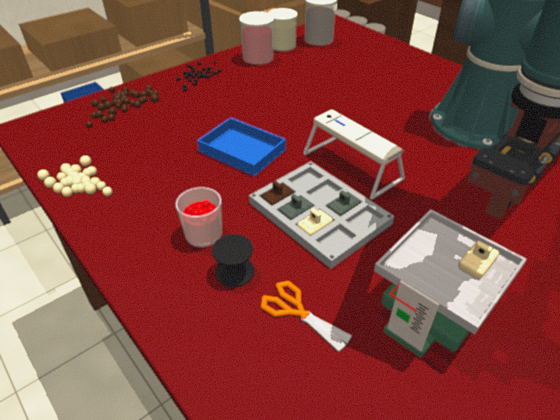

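Ivory A lies flat in the pan at (479,258), its lug up. The other four are still in their cavities. Next is C.

```bash
python3 -m pendant '[0,-0.16,0,0,0,-0.01,-0.1, 0,-0.32,0,0,0,-0.02,-0.1, 0,-0.48,0,0,0,-0.033,-0.1, 0,-0.64,0,0,0,-0.033,-0.1, -0.007,-0.8,0,0,0,-0.033,-0.1, -0.007,-0.97,0,0,0,-0.033,-0.1, -0.007,-0.97,-0.15,0,0,-0.033,-0.1, -0.007,-0.97,-0.3,0,0,-0.033,-0.1, -0.007,-0.97,-0.45,0,0,-0.033,-0.1, -0.007,-0.97,-0.55,0,0,-0.033,-0.1, -0.007,-0.97,-0.6,0,0,-0.033,-0.1, -0.007,-0.97,-0.6,0,0,-0.033,-0.1]'
python3 -m pendant '[0,0,0,0,0,0,-1, 0,0,0,0,0,0,-1, 0,0,0,0,0,0,-1, 0,0,0,0,0,0,-1, 0,0,0.03,0,0,0,-1, 0,0,0.08,0,0,0,-1, 0,0,0.2,0,0,0,-1, 0,0,0.33,0,0,0,-1, 0,0,0.47,0,0,0,-1, 0,0,0.6,0,0,0,-1, 0,0,0.6,0,0,0,-1]' 30
```

```text
t: 14.72
position: [510.1, 12.0, 28.9]
ee_rot: [-2.196, -2.243, 0.003]
force: [0.1, -0.8, 0.6]
width: 39.7
grasp_force: 0.0
t: 16.1
position: [513.4, 11.7, 214.0]
ee_rot: [2.194, 2.241, 0.007]
force: [0.3, -0.3, -2.2]
width: 9.9
grasp_force: 30.0
```

```bash
python3 -m pendant '[0,0.13,0,0,0,0.01,-1, 0,0.26,0,0,0,0.02,-1, 0.01,0.39,0,0,0,0.033,-1, 0.02,0.52,0,0,0,0.033,-1, 0.031,0.65,0,0,0,0.033,-1, 0.031,0.771,0,0,0,0.033,-1, 0.031,0.771,-0.1,0,0,0.033,-1, 0.031,0.771,-0.2,0,0,0.033,-1, 0.031,0.771,-0.26,0,0,0.033,-1, 0.031,0.771,-0.29,0,0,0.033,-1, 0.031,0.771,-0.317,0,0,0.033,-1, 0.031,0.771,-0.317,0,0,0.033,-1]'
python3 -m pendant '[0,0,0,0,0,0,-0.6,0,0,0,0,0,0,-0.4, 0,0,0,0,0,0,-0.4, 0,0,0.08,0,0,0,-0.4, 0,0,0.2,0,0,0,-0.4, 0,0,0.317,0,0,0,-0.4, 0,0,0.317,0,0,0,-0.4]'
python3 -c "
from h import *
cv2.imwrite('pics/s3.png',r.snapshot('scene'));cv2.imwrite('pics/t3.png',r.snapshot('top'))
a=cv2.imread('pics/s3.png')[190:370,240:540];cv2.imwrite('pics/c3.png',cv2.resize(a,None,fx=2.6,fy=2.6,interpolation=cv2.INTER_CUBIC))"
```

```text
t: 17.6
position: [520.2, 243.1, 114.6]
ee_rot: [-2.078, -2.355, 0.001]
force: [-0.1, -0.2, -0.3]
width: 10.0
grasp_force: 30.0
t: 18.48
position: [522.5, 244.0, 213.2]
ee_rot: [2.076, 2.353, 0.009]
force: [0.1, 0.0, -0.3]
width: 26.6
grasp_force: 0.0
```

View pics/c3.png

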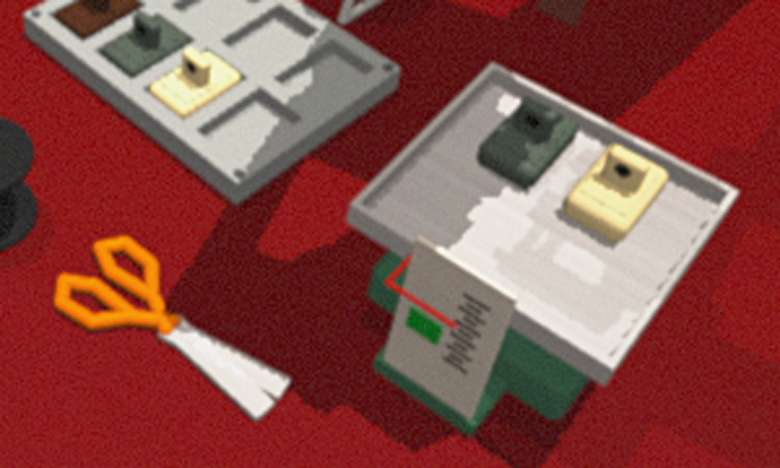

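Both castings lie flat in the pan. The pointer at crop (420,300) is still above the green band at (424,325). I'll measure the sink from the pointer's pixel shift.

```bash
cat >> h.py <<'E'
def sink(im):
    # pointer on the plate: mean row of bright red over the plate, against the first picture
    def c(i):
        b,g,rr=[i[270:355,385:440,k].astype(float) for k in range(3)]
        m=(rr>150)&(g<95)&(rr-g>110); q=np.argwhere(m); return q.mean(0)[::-1]+[385,270],m.sum()
    (a,n0),(b,n1)=c(cv2.imread("pics/scene0.png")),c(im)
    P=np.array([670.,292,113]);k=p("scene",P-[0,0,30])-p("scene",P+[0,0,0]); k=k[0]/30
    return a.round(1),b.round(1),n0,n1,"sink mm",((b-a)@k/(k@k)).round(1)
E
python3 - <<'E'
from h import *
for n in("s1","s2","s3"): print(n,sink(cv2.imread(f"pics/{n}.png")))
t0=None
for n in("scene0","s2","s3"):
    i=cv2.imread(f"pics/{n}.png")
    g=cv2.cvtColor(i,cv2.COLOR_BGR2GRAY)
    # pan's near corner
    a=g[285:345,455:500]; print(n, a.shape)
    if t0 is None: t0=cv2.cvtColor(cv2.imread("pics/scene0.png"),cv2.COLOR_BGR2GRAY)[300:330,460:495]
    m=cv2.matchTemplate(g[290:350,450:505],t0,cv2.TM_CCOEFF_NORMED);print(cv2.minMaxLoc(m))
E
```

```text
s1 (array([401.6, 292.3]), array([401.8, 292.4]), np.int64(99), np.int64(99), 'sink mm', np.float64(0.1))
s2 (array([401.6, 292.3]), array([400.4, 298.3]), np.int64(99), np.int64(62), 'sink mm', np.float64(14.3))
s3 (array([401.6, 292.3]), array([398.9, 303. ]), np.int64(99), np.int64(60), 'sink mm', np.float64(25.8))
scene0 (60, 45)
(0.24720115959644318, 1.0, (20, 30), (10, 10))
s2 (60, 45)
(0.180222749710083, 0.9869639873504639, (0, 0), (7, 15))
s3 (60, 45)
(-0.07311356067657471, 0.9929505586624146, (1, 0), (5, 20))
```

```bash
python3 -m pendant '[0.04,-0.15,0,0,0,-0.01,-0.1, 0.08,-0.3,0,0,0,-0.02,-0.1, 0.12,-0.45,0,0,0,-0.033,-0.1, 0.18,-0.6,0,0,0,-0.033,-0.1, 0.242,-0.765,0,0,0,-0.033,-0.1, 0.242,-0.765,0,0,0,-0.033,-0.1, 0.242,-0.765,-0.15,0,0,-0.033,-0.1, 0.242,-0.765,-0.3,0,0,-0.033,-0.1, 0.242,-0.765,-0.45,0,0,-0.033,-0.1, 0.242,-0.765,-0.55,0,0,-0.033,-0.1, 0.242,-0.765,-0.6,0,0,-0.033,-0.1, 0.242,-0.765,-0.6,0,0,-0.033,-0.1]'
python3 -m pendant '[0,0,0,0,0,0,-1, 0,0,0,0,0,0,-1, 0,0,0,0,0,0,-1, 0,0,0,0,0,0,-1, 0,0,0.03,0,0,0,-1, 0,0,0.08,0,0,0,-1, 0,0,0.2,0,0,0,-1, 0,0,0.33,0,0,0,-1, 0,0,0.47,0,0,0,-1, 0,0,0.6,0,0,0,-1, 0,0,0.6,0,0,0,-1]' 30
```

```text
t: 20.08
position: [592.0, 14.4, 29.0]
ee_rot: [-2.196, -2.244, 0.002]
force: [-0.2, 0.1, 1.5]
width: 39.4
grasp_force: 0.0
t: 21.45
position: [595.5, 13.5, 214.5]
ee_rot: [2.193, 2.241, 0.008]
force: [0.7, -0.5, -0.8]
width: 9.8
grasp_force: 30.0
```

```bash
python3 -m pendant '[0,0.13,0,0,0,0.01,-1, 0,0.26,0,0,0,0.02,-1, 0,0.39,0,0,0,0.033,-1, 0,0.52,0,0,0,0.033,-1, 0.002,0.66,0,0,0,0.033,-1, 0.002,0.797,0,0,0,0.033,-1, 0.002,0.797,-0.1,0,0,0.033,-1, 0.002,0.797,-0.2,0,0,0.033,-1, 0.002,0.797,-0.28,0,0,0.033,-1, 0.002,0.797,-0.33,0,0,0.033,-1, 0.002,0.797,-0.36,0,0,0.033,-1, 0.002,0.797,-0.36,0,0,0.033,-1]'
python3 -m pendant '[0,0,0,0,0,0,-0.6,0,0,0,0,0,0,-0.4, 0,0,0,0,0,0,-0.4, 0,0,0.08,0,0,0,-0.4, 0,0,0.2,0,0,0,-0.4, 0,0,0.36,0,0,0,-0.4, 0,0,0.36,0,0,0,-0.4, 0,0,0.36,0,0,0,-0.4]'
python3 -c "
from h import *
cv2.imwrite('pics/s4.png',r.snapshot('scene'));cv2.imwrite('pics/t4.png',r.snapshot('top'))
i=cv2.imread('pics/s4.png');print(sink(i))
a=i[190:370,240:540];cv2.imwrite('pics/c4.png',cv2.resize(a,None,fx=2.6,fy=2.6,interpolation=cv2.INTER_CUBIC))"
```

```text
t: 22.95
position: [593.3, 252.7, 101.7]
ee_rot: [-2.078, -2.355, 0.001]
force: [-1.8, 0.5, 0.3]
width: 9.5
grasp_force: 30.0
t: 23.95
position: [593.3, 252.7, 209.9]
ee_rot: [-2.078, -2.356, 0.0]
force: [-0.1, -0.7, -0.9]
width: 26.4
grasp_force: 0.0
(array([401.6, 292.3]), array([397. , 306.9]), np.int64(99), np.int64(55), 'sink mm', np.float64(35.9))
```

View pics/c4.png

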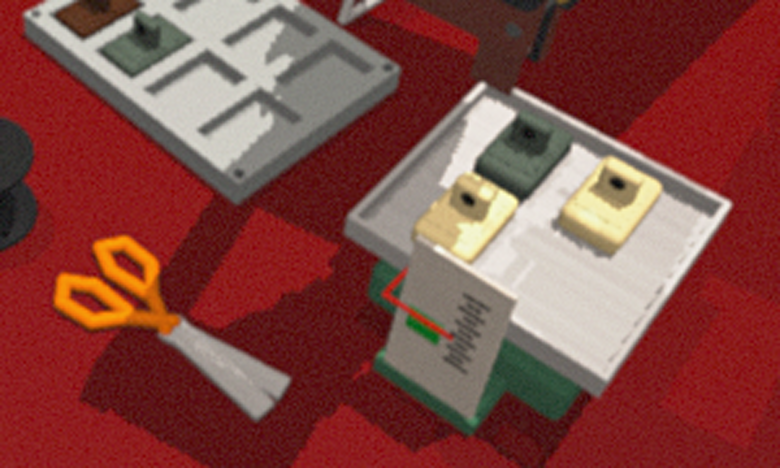

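The three castings sink the pan about 36 mm (roughly 290 g), so the pointer is on the top edge of the band at crop (425,325). A fourth casting (63–135 g) brings it to 355–425 g, safely inside. Next is D.

```bash
python3 -m pendant '[0,-0.16,0,0,0,-0.01,-0.1, 0,-0.32,0,0,0,-0.02,-0.1, 0,-0.48,0,0,0,-0.033,-0.1, 0,-0.65,0,0,0,-0.033,-0.1, 0.002,-0.82,0,0,0,-0.033,-0.1, 0.002,-0.987,0,0,0,-0.033,-0.1, 0.002,-0.987,-0.15,0,0,-0.033,-0.1, 0.002,-0.987,-0.3,0,0,-0.033,-0.1, 0.002,-0.987,-0.45,0,0,-0.033,-0.1, 0.002,-0.987,-0.55,0,0,-0.033,-0.1, 0.002,-0.987,-0.6,0,0,-0.033,-0.1, 0.002,-0.987,-0.6,0,0,-0.033,-0.1]'
python3 -m pendant '[0,0,0,0,0,0,-1, 0,0,0,0,0,0,-1, 0,0,0,0,0,0,-1, 0,0,0,0,0,0,-1, 0,0,0.03,0,0,0,-1, 0,0,0.08,0,0,0,-1, 0,0,0.2,0,0,0,-1, 0,0,0.33,0,0,0,-1, 0,0,0.47,0,0,0,-1, 0,0,0.6,0,0,0,-1, 0,0,0.6,0,0,0,-1]' 30
```

```text
t: 25.55
position: [593.4, -43.1, 28.9]
ee_rot: [-2.196, -2.243, 0.002]
force: [0.5, -0.2, -0.5]
width: 39.4
grasp_force: 0.0
t: 26.92
position: [596.7, -43.7, 214.6]
ee_rot: [2.193, 2.24, 0.007]
force: [0.2, -0.4, -0.3]
width: 9.9
grasp_force: 30.0
```

```bash
python3 -m pendant '[0,0.14,0,0,0,0.01,-1, 0,0.29,0,0,0,0.02,-1, 0,0.44,0,0,0,0.033,-1, 0,0.6,0,0,0,0.033,-1]'
python3 -m pendant '[0,0.15,0,0,0,0,-1, -0.01,0.3,0,0,0,0,-1, -0.02,0.45,0,0,0,0,-1, -0.027,0.585,0,0,0,0,-1, -0.027,0.585,-0.1,0,0,0,-1, -0.027,0.585,-0.2,0,0,0,-1, -0.027,0.585,-0.3,0,0,0,-1, -0.027,0.585,-0.36,0,0,0,-1, -0.027,0.585,-0.397,0,0,0,-1, -0.027,0.585,-0.397,0,0,0,-1]'
python3 -m pendant '[0,0,0,0,0,0,-0.6,0,0,0,0,0,0,-0.4, 0,0,0,0,0,0,-0.4, 0,0,0.08,0,0,0,-0.4, 0,0,0.2,0,0,0,-0.4, 0,0,0.397,0,0,0,-0.4, 0,0,0.397,0,0,0,-0.4, 0,0,0.397,0,0,0,-0.4]'
python3 -c "
from h import *
cv2.imwrite('pics/s5.png',r.snapshot('scene'));cv2.imwrite('pics/t5.png',r.snapshot('top'))
i=cv2.imread('pics/s5.png');print(sink(i))
a=i[100:370,180:540];cv2.imwrite('pics/c5.png',cv2.resize(a,None,fx=2.2,fy=2.2,interpolation=cv2.INTER_CUBIC))"
```

```text
t: 27.42
position: [593.1, 137.8, 208.9]
ee_rot: [-2.078, -2.355, 0.003]
force: [0.3, -0.2, -1.5]
width: 9.8
grasp_force: 30.0
t: 28.68
position: [585.8, 312.0, 90.4]
ee_rot: [-2.078, -2.355, 0.002]
force: [0.4, -0.1, 0.3]
width: 10.1
grasp_force: 30.0
t: 29.68
position: [585.9, 312.2, 210.1]
ee_rot: [2.078, 2.356, 0.0]
force: [-0.6, -1.1, 1.3]
width: 26.6
grasp_force: 0.0
(array([401.6, 292.3]), array([396.9, 310.5]), np.int64(99), np.int64(59), 'sink mm', np.float64(44.1))
```

View pics/c5.png

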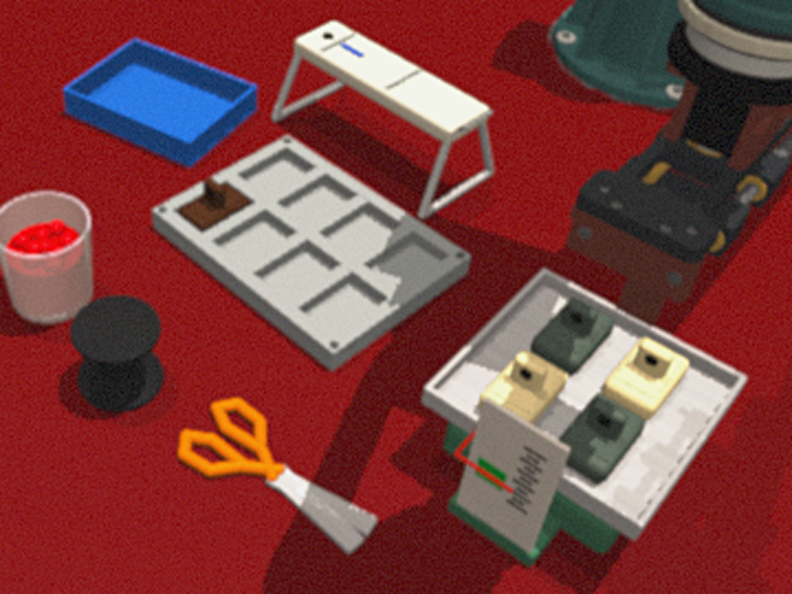

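View pics/t5.png

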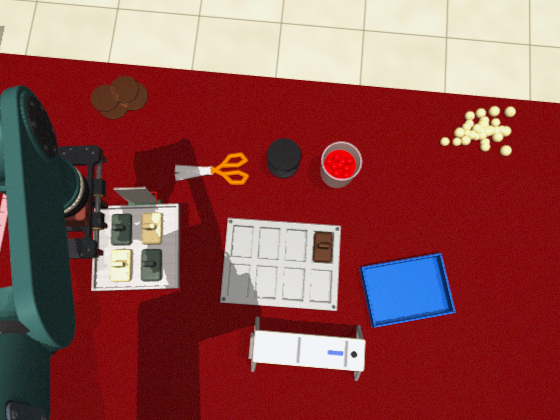

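The pointer now stands mid-band at crop (495,478), about 44 mm of sink. The mould holds only brown E. The tray has been knocked and now sits at about (407,290), so I'll re-measure it.

```bash
python3 - <<'E'
from h import *
im=cv2.imread("pics/t5.png");H,S,V=cv2.split(cv2.cvtColor(im,cv2.COLOR_BGR2HSV))
m=blob((H>100)&(H<130)&(S>120)&(V>60)&(np.arange(560)>340)[None,:]);print(rect(hull("top",m,32)))
E
python3 -m pendant '[0,-0.16,0,0,0,-0.01,-0.1, 0,-0.32,0,0,0,-0.02,-0.1, 0,-0.48,0,0,0,-0.033,-0.1, 0,-0.65,0,0,0,-0.033,-0.1, 0,-0.81,0,0,0,-0.033,-0.1, 0.01,-0.97,0,0,0,-0.033,-0.1]'
python3 -m pendant '[0.022,-0.15,0,0,0,0,-0.1, 0.022,-0.3,0,0,0,0,-0.1, 0.022,-0.401,0,0,0,0,-0.1, 0.022,-0.401,-0.15,0,0,0,-0.1, 0.022,-0.401,-0.3,0,0,0,-0.1, 0.022,-0.401,-0.45,0,0,0,-0.1, 0.022,-0.401,-0.55,0,0,0,-0.1, 0.022,-0.401,-0.6,0,0,0,-0.1, 0.022,-0.401,-0.6,0,0,0,-0.1]'
python3 -m pendant '[0,0,0,0,0,0,-1, 0,0,0,0,0,0,-1, 0,0,0,0,0,0,-1, 0,0,0,0,0,0,-1, 0,0,0.03,0,0,0,-1, 0,0,0.08,0,0,0,-1, 0,0,0.2,0,0,0,-1, 0,0,0.33,0,0,0,-1, 0,0,0.42,0,0,0,-1,0,0,0.42,0,0,0,-1]' 30
```

```text
(array([ 523.5, -276.9]), array([125.4, 175. ]), 15.5)
t: 30.52
position: [587.7, 19.8, 208.3]
ee_rot: [-2.196, -2.243, 0.003]
force: [0.2, -0.0, -0.1]
width: 39.5
grasp_force: 0.0
t: 31.65
position: [594.8, -98.8, 28.7]
ee_rot: [-2.196, -2.243, 0.002]
force: [-0.4, 0.0, 0.1]
width: 39.3
grasp_force: 0.0
t: 32.9
position: [597.6, -99.6, 159.2]
ee_rot: [2.194, 2.241, 0.004]
force: [0.1, -0.6, -0.4]
width: 9.8
grasp_force: 30.0
```

```bash
python3 -m pendant '[-0.06,-0.15,0,0,0,0.03,-1, -0.12,-0.3,0,0,0,0.06,-1, -0.18,-0.45,0,0,0,0.078,-1, -0.24,-0.593,0,0,0,0.078,-1, -0.24,-0.593,-0.1,0,0,0.078,-1, -0.24,-0.593,-0.2,0,0,0.078,-1, -0.24,-0.593,-0.3,0,0,0.078,-1, -0.24,-0.593,-0.38,0,0,0.078,-1, -0.24,-0.593,-0.41,0,0,0.078,-1, -0.24,-0.593,-0.427,0,0,0.078,-1, -0.24,-0.593,-0.427,0,0,0.078,-1]'
python3 -m pendant '[0,0,-0.005,0,0,0,-1, 0,0,-0.005,0,0,0,-0.6,0,0,-0.005,0,0,0,-0.4, 0,0,-0.005,0,0,0,-0.4, 0,0,0.08,0,0,0,-0.4, 0,0,0.2,0,0,0,-0.4, 0,0,0.4,0,0,0,-0.4, 0,0,0.6,0,0,0,-0.4, 0,0,0.6,0,0,0,-0.4]'
python3 -c "
from h import *
cv2.imwrite('pics/s6.png',r.snapshot('scene'))
i=cv2.imread('pics/s6.png');print(sink(i))"
```

```text
t: 34.28
position: [523.8, -277.1, 28.1]
ee_rot: [1.907, 2.497, -0.0]
force: [-0.6, -0.9, -1.2]
width: 9.6
grasp_force: 30.0
t: 35.4
position: [526.9, -279.1, 213.6]
ee_rot: [1.9, 2.488, 0.001]
force: [-0.8, 0.1, -0.3]
width: 26.7
grasp_force: 0.0
(array([401.6, 292.3]), array([395.8, 308.9]), np.int64(99), np.int64(72), 'sink mm', np.float64(41.3))
```

View pics/s6.png

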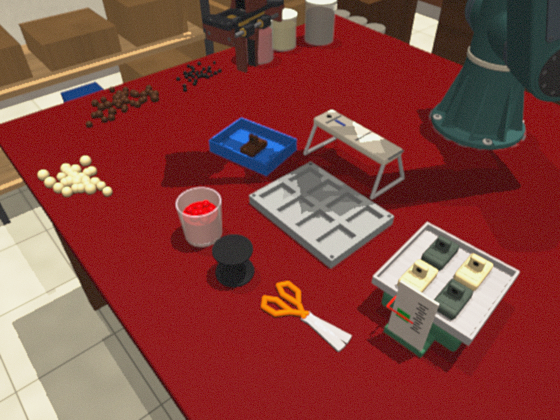

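All five castings are out of the mould, with E in the tray at (255,146). I'll take one close check of the pointer.

```bash
python3 -c "
from h import *
i=r.snapshot('scene')
t0=cv2.imread('pics/scene0.png')[300:330,460:495]
for n in('s3','s4','s5','s6'): print(n,cv2.minMaxLoc(cv2.matchTemplate(cv2.imread('pics/%s.png'%n)[290:360,445:505],t0,cv2.TM_CCOEFF_NORMED))[1::2])
cv2.imwrite('pics/c6.png',cv2.resize(i[260:360,370:450],None,fx=6,fy=6,interpolation=cv2.INTER_CUBIC))"
```

```text
s3 (0.9920180439949036, (10, 20))
s4 (0.9938505291938782, (8, 24))
s5 (0.966313362121582, (6, 28))
s6 (0.9699094891548157, (7, 27))
```

View pics/c6.png

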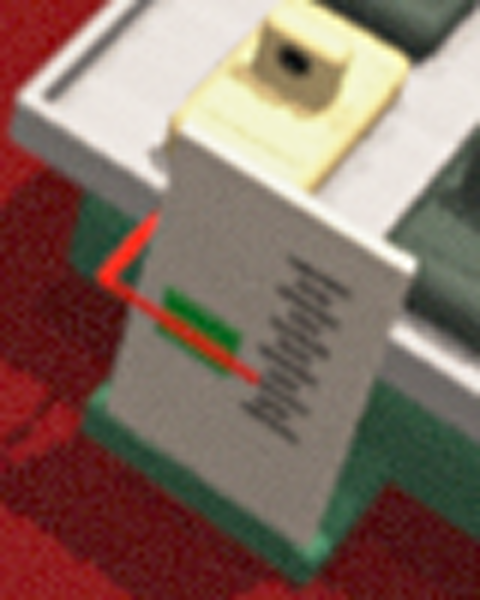

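The pointer lies inside the green band, with green visible both above and below it at crop (205,335). The measured sink of about 41–46 mm agrees.

```bash
python3 -c "
from plant import r
print(r.close_job())"
```

```text
the job is handed in; nothing more can be done
None
```

I moved the lamp first and stood it upright on the bare bench in front of the mould. Four castings are in the scale's pan with the pointer inside the green band. The fifth is in the blue tray, the mould is empty, and the job is handed in.

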